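Set up the drip tray and hang the slide rack to drain

TASK

Push the white drip tray across the bench, without lifting it, until it sits squarely inside the blue tape rectangle in front of the draining stand. Then turn the stand's swivel hook so that it points straight out over the middle of the tray, and hang the green slide rack on it by its bail, the bar lying on both prongs, so that it drains over the tray. Keep the rack upright, let go of everything, and leave the other things on the bench where they stand.

Things in the scene. Friction and masses are not known exactly. Their poses are not given: they have to be found in the camera images.
- tray: White drip tray with a slotted flush top, loose on the bench: a closed block 130 (its x) x 170 (its y) x 40 mm high, about 0.3 to 0.6 kg, too wide to grip; it is pushed by its upright side faces. Origin: centre of its underside.
- tray_spot (a point): Centre, at bench level, of the blue tape rectangle in front of the stand, where the tray belongs, 150 mm from the post axis. Axes as the stand's: the tray's y (long side) goes along this y, either way round. The space inside the tape is 154 (x) x 194 (y) mm: 12 mm to spare all round the tray.
- stand: Fixed draining stand: grey foot 100 mm across, 16 mm high; upright steel post 18 mm across, on which the fork-shaped swivel arm turns; its hub, 34 mm across, tops out at 217 mm. Origin: post axis at bench level. Its -x points to the tape rectangle.
- swivel (a joint): Angle (rad) of the swivel arm about the post. 0: it points along the stand's -x, straight over the middle of the tape rectangle. Positive: swung to the stand's +y side (the angle grows clockwise seen from above). Range -0.9 to 2.0, no detent; it stays where it is left (0.12 N m friction).
- hook_seat (a point): On the swivel fork, 150 mm from the post axis: top of the level seats (204 mm above the bench), midway between the two 8 mm round prongs, which run along x, 36 mm either side along y. -x points outward. Seats 20 mm long; the tips rise 20 mm at 26 mm outward, a 12 mm hump lies 22 mm inward. Open between the prongs from 74 mm inward of this point outwards.
- swivel_grip (a point): Orange upright peg for turning the swivel arm by hand, on the arm 70 mm from the post axis: 16 mm across, top at 254 mm above the bench. This point lies on its axis, 19 mm below its top; 29 mm of it stand free above the 12 mm steel cross-bar, so it can be pinched from above or pushed sideways.
- rack: Green slide-staining rack with glass slides and a stiff bail handle, loose, upright on the bench, 0.2 kg: body 70 (x) x 100 (y) x 54 mm; the bail is rigid, plumb above the centre, uprights at y = +-60 mm, 128 mm wide overall. Origin: centre of the underside.
- rack_bail (a point): Middle of the bail's level top bar, 130 mm above the rack's underside: steel bar 10 mm across along the rack's y, 112 mm free between the uprights. Hung, its axis lies 5 mm above hook_seat, across both prongs, the rack plumb below. Pinch it at its middle from above and bring it in over the raised tips from the open outer end (the body, wider than the fork, passes below the prongs).
- tip_box: Bystander, loose: clear pipette-tip box with a blue lid, 87 x 127 x 82 mm; origin at the centre of the underside. Leave it where it stands.
- tube_rack: Bystander, loose: blue tube rack with capped tubes, 90 x 210 x 82 mm; origin at the centre of the underside. Leave it where it stands.
- bottle: Bystander, loose: amber bottle with a blue cap, 72 mm across, 160 mm high; origin at the centre of the underside. Leave it where it stands.
- beaker: Bystander, loose: glass beaker, 80 mm across, 100 mm high; origin at the centre of the underside. Leave it where it stands.
- timer: Bystander, loose: flat white timer with three red buttons, 75 x 70 x 22 mm; origin at the centre of the underside. Leave it where it stands.
- spray: Bystander, loose: white spray bottle with a red trigger, 70 mm across, 186 mm high; origin at the centre of the underside. Leave it where it stands.

How it is judged:
By the outcome, as a careful person would: the job done as asked, in the order asked, and still so for the second after the job is handed in, with the robot touching nothing.
It also fails if it takes over 72 s, if anything falls off the work surface, if the arm or the gripper's body presses on something with over 40 N, if the wrist force passes 120 N, or if a joint passes its speed limit or range.

ROBOT

A 6-joint arm with a two-finger parallel gripper is mounted at the origin on the work surface. World frame = base frame: x ahead of the robot, y to its left, z up, the work surface at z = 0. Lengths are in m, angles in rad, forces in N, time in s.
With the tool pointing down it reaches from about 0.3 to 0.875 m from the base axis. Payload 6.4 kg.
Tool frame: the origin (TCP) lies midway between the tips of the shut fingers; the grasp point (between the pads) lies 19 mm behind it; z points along the fingers, y is the line along which they close (so a half turn about z gives the same grasp; the last joint's range is limited). The gripper opens to 85 mm and grips with 20 to 120 N. Pads are 22 mm wide; open, the fingers measure 114 mm over their backs; the gripper's body (76 mm by 85 mm) begins 54 mm behind the grasp point. The pads swing forward as they close: fully open they stand 13 mm farther back than shut.
Start: joints at [-0.206, 0.181, 1.607, -0, 1.354, -0.206], TCP at [0.575, 0, 0.231] pointing down, gripper open.
Joint ranges: [-2.99, 2.99], [-0.89, 2.07], [0.3, 2.58], [-1.14, 4.28], [0, 2.63], [-3.12, 3.12]. Speed limits (rad/s): [2.57, 2.57, 3.01, 3.14, 3.14, 3.14].

INTERFACE

Orientations are given as a unit quaternion [x, y, z, w].
In Python, from bench import env gives the robot as it stands. The module is installed in compiled form; this text tells all that it offers.
- The arm moves only by the shell command python3 -m creep 'ROWS' [FORCE]. ROWS is JSON, a list of rows, each an object with "translation": the shift along the tool's x, y, z in cm, a list of three; "twist": the turn, a rotation vector about the tool's x, y, z in rad, a list of three; "gripper": the closure, from 0 (fully open) to 1 (shut). In form: [{"translation": [x, y, z], "twist": [rx, ry, rz], "gripper": gripper}, ...]. A call has exactly 10 rows; each row is the pose to reach, as a shift and turn from the pose commanded when the call began, along the tool's axes at that moment; what a row does not reach only later rows make up. A row lasts 1/8 s, in which the tool goes at most 62.5 mm and 10.7 degrees, less where a joint would pass 70% of its speed; a pose out of reach is approached as far as the arm can. A call with a gripper value outside its range is refused whole. The fingers move at their own pace and stop on an object; FORCE is the grip in N (left out, the last holds). Time passes only in rows, so rows that repeat a pose let the fingers close, or fill a call up. It gives the time, the measured TCP pose, the force, the opening and the grip force at its end, in the units of the state.
- env.get_state(): the state, without advancing time (a new reading comes with each control period).
- env.capture(name): name is "scene" or "side" or "wrist"; returns the picture (384x512x3 uint8, blue, green, red); there is no depth.
- env.calibration(name): a dict with "fov_y" (degrees; the focal length in pixels is half the picture's height over the tangent of half this angle, whatever the lens; pixels are square), "cx", "cy" (the principal point, pixels), "k1" (the pictures are not rectified: a ray, as slopes to the right and down, at radius r is drawn at 1 + k1 r^2 times it, then the intrinsics apply), "pose" (4x4, takes a point from camera to world coordinates); the wrist camera has in their place "T_tool_cam" (4x4, takes a point from camera to tool coordinates, whose origin is the TCP and whose axes are the flange's). Camera axes: x right, y down, z forward; pixel columns grow to the right and rows downward; lengths in m; the calibration is good to about 2 mm. A picture is of the moment at which its call begins: read the wrist's pose just before it. calibration takes no time and is no camera call.
- env.job_done(): hands the job in; it is judged then, once.
The state is a dict: "time_s": time; "qpos": joint angles; "joint_velocities": joint speeds; "joint_efforts": joint torques, N m; "ee_pos": TCP position; "tcp_rot": TCP orientation; "wrist_force": force on the tool from outside, world axes, zero at the start; "moment": the same for the moment, N m; "opening": finger opening in m; "grip_force": force on a finger pad.
Only numpy, scipy, OpenCV 4.12 (cv2) and the standard library are available. Lean on these libraries where they do the work, as an engineer would, in place of code of your own. Each camera call takes 0.05 s, during which the arm holds its last target. There are 200 camera calls.

## Working session

There is one attempt and no reset: what is moved stays moved. The work goes in short steps, Python scripts to look and compute and a shell command to move; the robot and the scene stay as the last step left them, time stands still between calls to the robot, and variables do not carry over. Pictures are saved under pics/ and viewed, at most 10 in all, crops included, and the job is handed in when it is done.

```bash
mkdir -p pics; ls; python3 - <<'E'
from bench import env
import cv2,json,numpy as np
np.set_printoptions(precision=4,suppress=True)
s=env.get_state();print(s)
for n in ["scene","side","wrist"]:
    print(n,env.calibration(n))
    cv2.imwrite(f"pics/{n}0.png",env.capture(n))
a=cv2.imread("pics/scene0.png");b=cv2.imread("pics/side0.png")
E
```

```text
pics
{'time_s': 0.0, 'qpos': array([-0.2063,  0.1815,  1.608 , -0.    ,  1.3538, -0.2063]), 'joint_velocities': array([ 0.0005, -0.0011, -0.0011, -0.0011,  0.0017, -0.0005]), 'joint_efforts': array([  0.0003, -44.4869, -35.1341,  -0.0003,   0.0091,   0.    ]), 'ee_pos': array([0.5744, 0.0001, 0.2304]), 'tcp_rot': array([ 0.7071,  0.7071, -0.0005, -0.0007]), 'wrist_force': array([ 0.6153, -0.0174,  1.3311]), 'moment': array([ 0.0522,  0.0034, -0.0222]), 'grip_force': 0.0, 'opening': 0.08511716974055497}
scene {'fov_y': 54.171912867215376, 'cx': 257.46589854207195, 'cy': 189.75920793805705, 'k1': -0.01295979285246076, 'pose': array([[ 0.4888,  0.5409, -0.6844,  1.2548],
       [ 0.8724, -0.298 ,  0.3875, -0.2975],
       [ 0.0057, -0.7865, -0.6176,  0.7271],
       [ 0.    ,  0.    ,  0.    ,  1.    ]])}
side {'fov_y': 47.79464649468807, 'cx': 253.44931739461762, 'cy': 194.93130787618824, 'k1': -0.15918847789915122, 'pose': array([[-0.9448, -0.2483,  0.2138,  0.338 ],
       [-0.3276,  0.7188, -0.6131,  0.8542],
       [-0.0014, -0.6493, -0.7605,  1.1271],
       [ 0.    ,  0.    ,  0.    ,  1.    ]])}
wrist {'fov_y': 68.16914071629513, 'cx': 253.9417610076306, 'cy': 187.91158511574184, 'k1': -0.03406915346326116, 'T_tool_cam': array([[-0.0003, -0.9602, -0.2795,  0.0708],
       [ 1.    , -0.0002, -0.0003, -0.001 ],
       [ 0.0003, -0.2795,  0.9602, -0.1439],
       [ 0.    ,  0.    ,  0.    ,  1.    ]])}
```

View pics/scene0.png

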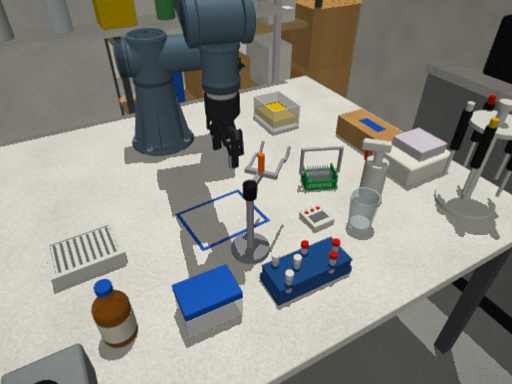

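View pics/side0.png

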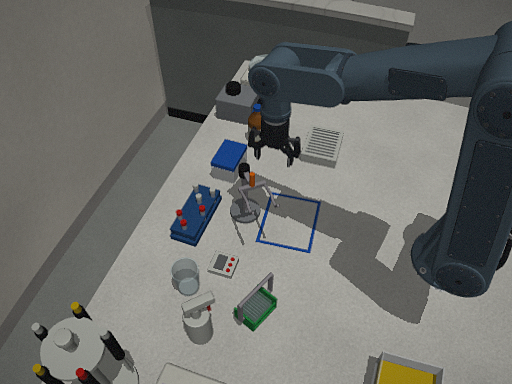

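```bash
cat > h.py <<'E'
import cv2,numpy as np
from scipy.spatial.transform import Rotation as R
np.set_printoptions(precision=4,suppress=True)
def ray(env,n,uv,s=None):
    c=env.calibration(n);f=192/np.tan(np.radians(c["fov_y"]/2))
    K=np.array([[f,0,c["cx"]],[0,f,c["cy"]],[0,0,1]])
    p=cv2.undistortPoints(np.float64(uv).reshape(-1,1,2),K,np.array([c["k1"],0,0,0,0]))[:,0]
    if n=="wrist":
        T=np.eye(4);T[:3,:3]=R.from_quat(s["tcp_rot"]).as_matrix();T[:3,3]=s["ee_pos"];T=T@c["T_tool_cam"]
    else:T=c["pose"]
    return T[:3,3],np.c_[p,np.ones(len(p))]@T[:3,:3].T
def plane(env,n,uv,z,s=None):
    o,d=ray(env,n,uv,s);return (o+d*((z-o[2])/d[:,2])[:,None])[:,:2]
def tri(rays):
    A=0;b=0
    for o,d in rays:
        d=d[0]/np.linalg.norm(d[0]);P=np.eye(3)-np.outer(d,d);A=A+P;b=b+P@o
    x=np.linalg.solve(A,b);return x,[np.linalg.norm(np.cross(x-o,d[0]/np.linalg.norm(d[0]))) for o,d in rays]
def blobs(m,amin=30):
    k,l,st,c=cv2.connectedComponentsWithStats(m.astype(np.uint8))
    return [(l==i,st[i],c[i]) for i in range(1,k) if st[i][4]>=amin]
E
python3 - <<'E'
from bench import env
from h import *
for n in ["scene","side"]:
    im=cv2.imread(f"pics/{n}0.png");hsv=cv2.cvtColor(im,cv2.COLOR_BGR2HSV);H,S,V=cv2.split(hsv)
    m=(H>100)&(H<125)&(S>110)&(V>50)
    for b,st,c in blobs(m,60):
        y,x=np.nonzero(b);P=plane(env,n,np.c_[x,y],0)
        print(n,"blue",st,c,cv2.minAreaRect(P.astype(np.float32)))
    for nm,m in [("orange",((H>5)&(H<14)&(S>180)&(V>120))),("green",((H>50)&(H<80)&(S>120)&(V>40)))]:
        for b,st,c in blobs(m,15): print(n,nm,st,c)
im=cv2.imread("pics/scene0.png");b=cv2.imread("pics/side0.png")
a1=cv2.resize(im[215:300,35:145],None,fx=3.6,fy=3.6,interpolation=2)[:300,:396]
a2=cv2.resize(b[115:175,285:355],None,fx=5,fy=5,interpolation=2)
a3=cv2.resize(im[130:200,285:365],None,fx=4,fy=4,interpolation=2)
a4=cv2.resize(b[265:335,225:295],None,fx=4,fy=4,interpolation=2)
t=np.zeros((585,750,3),np.uint8)
t[:300,:396]=a1;t[:300,400:750]=a2;t[303:583,:320]=a3;t[303:583,400:680]=a4
cv2.imwrite("pics/c0.png",t)
E
```

```text
scene blue [172  71  13  32 276] [178.2971  85.8152] ((-0.45211637020111084, 0.2226584255695343), (0.047699570655822754, 0.3797886073589325), 73.2432632446289)
scene blue [360 119  25  13 125] [372.064 124.616] ((0.2983575463294983, 0.7740556597709656), (0.0400768481194973, 0.1055961549282074), 89.86441040039062)
scene blue [176 190  71  61 357] [208.1317 223.437 ] ((0.5102622509002686, 0.007674351334571838), (0.17208273708820343, 0.2121773660182953), 4.310337066650391)
scene blue [254 206  15  21  78] [260.6795 217.5256] ((0.5593745112419128, 0.1083335280418396), (0.039953578263521194, 0.08573431521654129), 61.15205764770508)
scene blue [ 260  237   91   68 2886] [304.2439 271.263 ] ((0.7815818786621094, 0.11179354786872864), (0.23531880974769592, 0.12011925131082535), 88.80022430419922)
scene blue [ 172  264   70   57 2351] [206.416  291.8235] ((0.7243471145629883, -0.13074271380901337), (0.1431652158498764, 0.10902586579322815), 88.36438751220703)
scene blue [ 94 279  18  19 262] [102.7061 287.7634] ((0.5987350344657898, -0.34203699231147766), (0.052534446120262146, 0.038305502384
[... 290 characters left out ...]
3204444795846939, 0.06200302392244339), 12.117374420166016)
side blue [211 139  36  33 730] [228.6068 155.0521] ((0.8064143657684326, -0.21160906553268433), (0.1486755609512329, 0.09796781092882156), 88.42101287841797)
side blue [ 170  185   51   61 1348] [194.4436 216.3791] ((0.8087819814682007, 0.08277636021375656), (0.2383241504430771, 0.10740536451339722), 88.69105529785156)
side blue [256 193  65  60 436] [287.8578 224.6216] ((0.5094581246376038, 0.01172415167093277), (0.17296834290027618, 0.21112769842147827), 4.598199844360352)
side orange [250 172   5   5  15] [251.8667 173.7333]
side green [243 287  34  44 341] [260.7331 311.4047]
side green [234 308   4  11  23] [235.6522 312.3913]
```

View pics/c0.png

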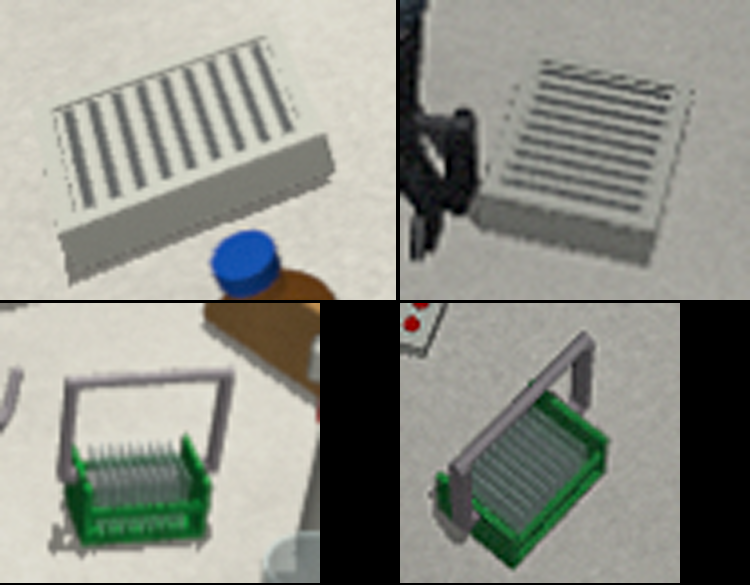

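```bash
python3 - <<'E'
from bench import env
from h import *
P=plane(env,"scene",[(49.4,245),(108.6,225.6),(125.8,252.8),(51.7,279.4)],0.04);print("tray scene",P,P.mean(0),np.linalg.norm(P-np.roll(P,-1,0),axis=1), cv2.minAreaRect(P.astype(np.float32)))
P=plane(env,"side",[(300,153),(336,161.4),(343.6,133.4),(312.6,126.6)],0.04);print("tray side",P,P.mean(0),np.linalg.norm(P-np.roll(P,-1,0),axis=1), cv2.minAreaRect(P.astype(np.float32)))
for a,b in [((302,149.2),(239.5,305.5)),((342.5,147.7),(271.7,274.2))]:
    print("bail",tri([ray(env,"scene",[a]),ray(env,"side",[b])]),plane(env,"scene",[a],.13),plane(env,"side",[b],.13))
print("peg top",tri([ray(env,"scene",[(261,154)]),ray(env,"side",[(252,173.5)])]),plane(env,"side",[(252,173.5)],.254))
# slots in scene/side: dark pixels
im=cv2.imread("pics/scene0.png")
print(plane(env,"scene",[(251,248)],.016), plane(env,"side",[(245,210)],.016))
E
```

```text
tray scene [[ 0.4375 -0.43  ]
 [ 0.4373 -0.2853]
 [ 0.5555 -0.2693]
 [ 0.5554 -0.437 ]] [ 0.4965 -0.3554] [0.1447 0.1193 0.1677 0.1181] ((0.4963831901550293, -0.3531278967857361), (0.16769394278526306, 0.11817916482686996), 89.9554214477539)
tray side [[ 0.55   -0.2651]
 [ 0.4174 -0.2663]
 [ 0.4207 -0.4243]
 [ 0.5418 -0.4227]] [ 0.4825 -0.3446] [0.1326 0.158  0.1212 0.1578] ((0.48440849781036377, -0.34471917152404785), (0.13257499039173126, 0.15799188613891602), 0.5278498530387878)
bail (array([0.5008, 0.3482, 0.101 ]), [np.float64(0.05672376123416852), np.float64(0.05672376123416843)]) [[0.486  0.2899]] [[0.5319 0.406 ]]
bail (array([0.5181, 0.3491, 0.1599]), [np.float64(0.053413455167015254), np.float64(0.05341345516701498)]) [[0.5377 0.402 ]] [[0.4831 0.2936]]
peg top (array([0.6135, 0.0748, 0.251 ]), [np.float64(0.0003846890529864546), np.float64(0.0003846890529864983)]) [[0.6127 0.0779]]
[[0.6694 0.0161]] [[0.6552 0.0287]]
```

```bash
python3 -m creep '[{"translation":[-5,-1.5,0],"twist":[0,0,0],"gripper":0},{"translation":[-10,-3,-1],"twist":[0,0,0],"gripper":0},{"translation":[-15,-4.5,-2],"twist":[0,0,0],"gripper":0},{"translation":[-20,-6,-2],"twist":[0,0,0],"gripper":0},{"translation":[-25,-7.5,-2],"twist":[0,0,0],"gripper":0},{"translation":[-29,-8.5,-2],"twist":[0,0,0],"gripper":0},{"translation":[-32,-8.5,-2],"twist":[0,0,0],"gripper":0},{"translation":[-32,-8.5,-2],"twist":[0,0,0],"gripper":0},{"translation":[-32,-8.5,-2],"twist":[0,0,0],"gripper":0},{"translation":[-32,-8.5,-2],"twist":[0,0,0],"gripper":0}]'
python3 - <<'E'
from bench import env
from h import *
import pickle
s=env.get_state();im=env.capture("wrist");cv2.imwrite("pics/w1.png",im);pickle.dump(s,open("s1.pkl","wb"))
print(s["ee_pos"],s["tcp_rot"])
print("bottle cap",tri([ray(env,"scene",[(102.7,287.8)]),ray(env,"side",[(256.4,107.5)])]))
E
```

```text
time_s: 1.4
ee_pos: [0.4902, -0.3188, 0.2512]
tcp_rot: [0.707, 0.708, 0.0, -0.0]
wrist_force: [-0.3, -0.6, 0.1]
opening: 0.0858
grip_force: 0.0
[ 0.4902 -0.3188  0.2512] [ 0.7067  0.7076  0.0001 -0.0002]
bottle cap (array([ 0.7375, -0.3317,  0.1507]), [np.float64(0.002446830729959018), np.float64(0.002446830729959302)])
```

View pics/w1.png

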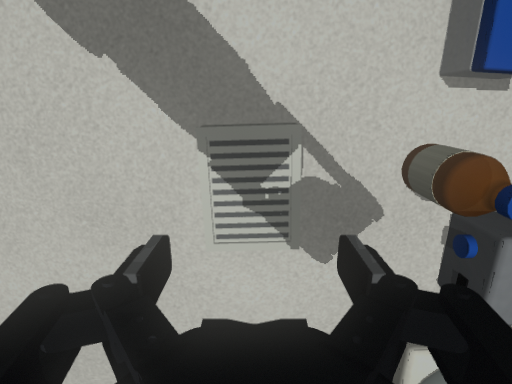

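```bash
python3 - <<'E'
from bench import env
from h import *
import pickle
s=pickle.load(open("s1.pkl","rb"))
im=cv2.imread("pics/w1.png")
P=plane(env,"wrist",[(205,125),(301,124),(291,242),(214,244)],0.04,s);print(P,P.mean(0),np.linalg.norm(P-np.roll(P,-1,0),axis=1))
# slots: black-hat on rows
g=cv2.cvtColor(im,cv2.COLOR_BGR2GRAY)
bh=cv2.morphologyEx(g,cv2.MORPH_BLACKHAT,np.ones((13,1),np.uint8))
m=np.zeros_like(g);m[128:243,203:300]=bh[128:243,203:300]>18
C=[]
for b,st,c in blobs(m,40):
    if st[2]<50: continue
    y,x=np.nonzero(b);r=cv2.minAreaRect(plane(env,"wrist",np.c_[x,y],.04,s).astype(np.float32));C.append(r[0]);print(st,r)
C=np.array(C);print(C.mean(0),np.degrees(np.arctan2(*(C[0]-C[-1])[::-1])))
cv2.imwrite("pics/w1c.png",cv2.resize(im[110:255,190:320],None,fx=4,fy=4,interpolation=2))
E
```

```text
[[ 0.4289 -0.2709]
 [ 0.5467 -0.2696]
 [ 0.5404 -0.429 ]
 [ 0.4338 -0.4322]] [ 0.4875 -0.3504] [0.1178 0.1596 0.1066 0.1614]
[209 139  80   8 451] ((0.48214808106422424, -0.29181405901908875), (0.09862255305051804, 0.007061912678182125), 1.6518834829330444)
[210 151  79   8 444] ((0.48273932933807373, -0.30763235688209534), (0.09850006550550461, 0.007305771112442017), 1.6709861755371094)
[207 161  83  10 455] ((0.4815347492694855, -0.32275715470314026), (0.01163086760789156, 0.10471302270889282), 88.52532196044922)
[223 176  66   7 354] ((0.4910581111907959, -0.33925893902778625), (0.08405160903930664, 0.007420665584504604), 1.479347586631775)
[212 188  77   8 423] ((0.4838087558746338, -0.35583463311195374), (0.09967398643493652, 0.00841472391039133), 1.2699236869812012)
[213 199  76   8 429] ((0.48443669080734253, -0.3715778589248657), (0.09949846565723419, 0.008455077186226845), 1.2964223623275757)
[214 211  75   7 392] ((0.48505011200904846, -0.3873133659362793), (0.09934265166521072, 0.008594752289354801), 2.2020745277404785)
[215 222  74   7 406] ((0.48578014969825745, -0.40360963344573975), (0.09917769581079483, 0.008816443383693695), 0.12370297312736511)
[216 232  73   8 389] ((0.4863467514514923, -0.41898778080940247), (0.09901443868875504, 0.00877846498042345), 1.6872581243515015)
[214 241  71   2 103] ((0.4822940528392792, -0.42832615971565247), (0.09671200811862946, 0.0015633214497938752), 0.09055544435977936)
[ 0.4845 -0.3627] 90.06126609588743
```

View pics/w1c.png

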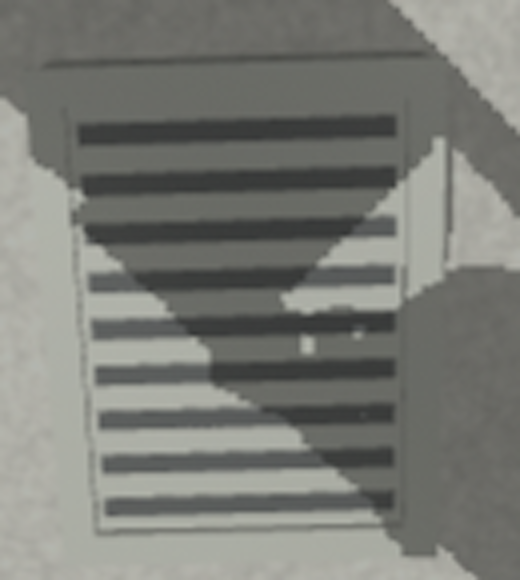

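```bash
python3 -m creep '[{"translation":[-5.5,-0.1,0],"twist":[0,0,-0.01],"gripper":0},{"translation":[-11,-0.2,1],"twist":[0,0,-0.02],"gripper":0},{"translation":[-16.5,-0.3,4],"twist":[0,0,-0.03],"gripper":0},{"translation":[-16.5,-0.3,9],"twist":[0,0,-0.03],"gripper":0},{"translation":[-16.5,-0.3,14],"twist":[0,0,-0.03],"gripper":0},{"translation":[-16.5,-0.3,19],"twist":[0,0,-0.03],"gripper":0},{"translation":[-16.5,-0.3,22.5],"twist":[0,0,-0.03],"gripper":0},{"translation":[-16.5,-0.3,24],"twist":[0,0,-0.03],"gripper":0},{"translation":[-16.5,-0.3,24.5],"twist":[0,0,-0.03],"gripper":0},{"translation":[-16.5,-0.3,24.5],"twist":[0,0,-0.03],"gripper":0}]'
```

```text
time_s: 2.7
ee_pos: [0.4878, -0.4857, 0.0077]
tcp_rot: [0.696, 0.718, -0.0, 0.001]
wrist_force: [0.5, -0.9, 0.6]
opening: 0.0854
grip_force: 0.0
```

```bash
python3 -m creep '[{"translation":[2,0,0],"twist":[0,0,0],"gripper":0},{"translation":[3,0,0],"twist":[0,0,0],"gripper":0},{"translation":[4,0.1,0],"twist":[0,0,0],"gripper":0},{"translation":[6,0.3,0],"twist":[0,0,-0.003],"gripper":0},{"translation":[8,0.5,0],"twist":[0,0,-0.006],"gripper":0},{"translation":[10.5,0.8,0],"twist":[0,0,-0.009],"gripper":0},{"translation":[13,1.1,0],"twist":[0,0,-0.012],"gripper":0},{"translation":[15.5,1.4,0],"twist":[0,0,-0.015],"gripper":0},{"translation":[17.5,1.6,0],"twist":[0,0,-0.018],"gripper":0},{"translation":[18.5,1.7,0],"twist":[0,0,-0.02],"gripper":0}]'; python3 - <<'E'
from bench import env
from h import *
for n in ["scene","side"]: cv2.imwrite(f"pics/{n}2.png",env.capture(n))
E
```

```text
time_s: 3.95
ee_pos: [0.4994, -0.2997, 0.0075]
tcp_rot: [0.689, 0.725, -0.0, 0.002]
wrist_force: [-0.4, -5.7, 3.9]
opening: 0.0853
grip_force: 2.9
```

View pics/side2.png

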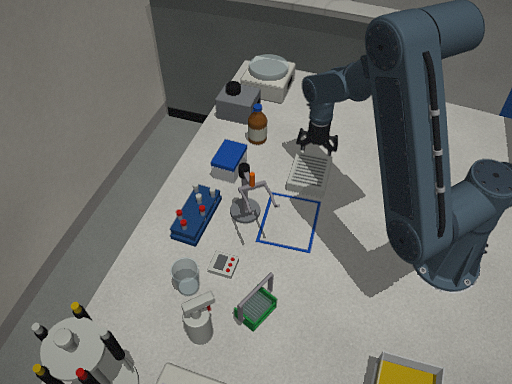

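```bash
python3 -m creep '[{"translation":[1.5,0.2,0],"twist":[0,0,-0.003],"gripper":0},{"translation":[3.5,0.5,0],"twist":[0,0,-0.006],"gripper":0},{"translation":[6,0.8,0],"twist":[0,0,-0.009],"gripper":0},{"translation":[8.5,1.15,0],"twist":[0,0,-0.012],"gripper":0},{"translation":[11,1.5,0],"twist":[0,0,-0.016],"gripper":0},{"translation":[13.5,1.85,0],"twist":[0,0,-0.02],"gripper":0},{"translation":[16,2.2,0],"twist":[0,0,-0.023],"gripper":0},{"translation":[17.5,2.4,0],"twist":[0,0,-0.025],"gripper":0},{"translation":[18.5,2.5,0],"twist":[0,0,-0.026],"gripper":0},{"translation":[18.7,2.55,0],"twist":[0,0,-0.026],"gripper":0}]'; python3 - <<'E'
from bench import env
from h import *
import pickle
s=env.get_state();pickle.dump(s,open("s3.pkl","wb"));print(s["ee_pos"],s["tcp_rot"])
I={n:env.capture(n) for n in ["scene","side","wrist"]}
for n in I: cv2.imwrite(f"pics/{n}3.png",I[n])
t=np.zeros((600,800,3),np.uint8)
t[:400,:480]=cv2.resize(I["scene"][170:270,160:280],None,fx=4,fy=4,interpolation=2)
t[200:600,480:800]=cv2.resize(I["side"][160:260,250:330],None,fx=4,fy=4,interpolation=2)
cv2.imwrite("pics/c3.png",t)
E
```

```text
time_s: 5.3
ee_pos: [0.5144, -0.1115, 0.0062]
tcp_rot: [0.68, 0.734, -0.0, -0.0]
wrist_force: [-1.7, -4.9, 3.5]
opening: 0.0858
grip_force: 2.5
[ 0.5144 -0.1115  0.0062] [ 0.6795  0.7336 -0.0003 -0.0002]
```

View pics/c3.png

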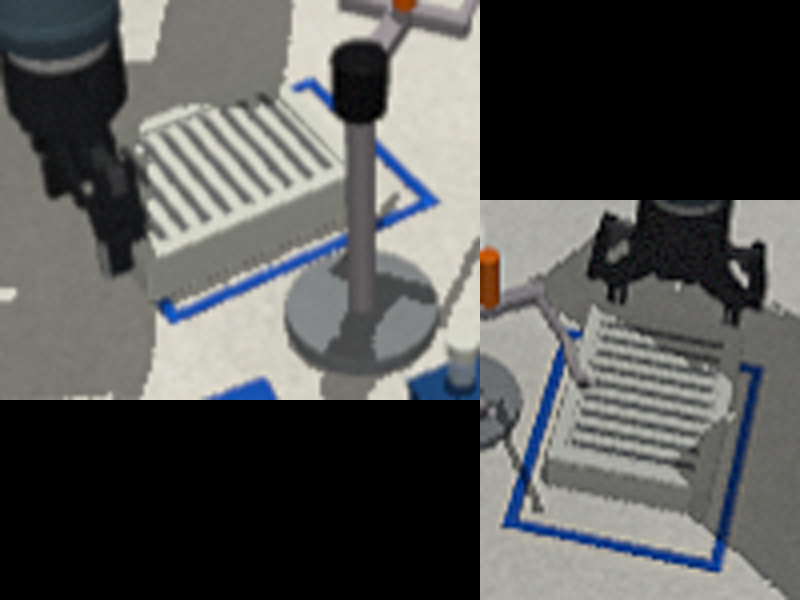

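```bash
cat > slots.py <<'E'
from h import *
def slots(env,n,im,box,k,s=None,thr=14,L=.075):
    x0,x1,y0,y1=box;g=cv2.cvtColor(im,cv2.COLOR_BGR2GRAY)
    bh=cv2.morphologyEx(g,cv2.MORPH_BLACKHAT,np.ones(k,np.uint8));m=np.zeros_like(g)
    m[y0:y1,x0:x1]=bh[y0:y1,x0:x1]>thr;o=[]
    for b,st,c in blobs(m,15):
        y,x=np.nonzero(b);P=plane(env,n,np.c_[x,y],.04,s);r=cv2.minAreaRect(P.astype(np.float32))
        d=np.linalg.svd(P-P.mean(0),full_matrices=False)[2][0]
        if max(r[1])>L: print(n,np.array(r[0]),np.array(r[1]),"ang",np.degrees(np.arctan(d[1]/d[0])))
E
python3 - <<'E'
from bench import env
from slots import *
slots(env,"side",cv2.imread("pics/side3.png"),(275,316,180,232),(7,1))
slots(env,"scene",cv2.imread("pics/scene3.png"),(193,248,190,236),(1,9))
E
```

```text
side [ 0.5153 -0.0663] [0.1046 0.0313] ang 4.331503576221341
side [ 0.5154 -0.0422] [0.0961 0.0101] ang 4.799267539021682
side [ 0.5103 -0.0105] [0.1109 0.0423] ang 3.9541324574349126
side [0.506 0.021] [0.0981 0.0103] ang 4.166035884479073
side [0.511  0.0375] [0.0783 0.0109] ang 4.197502802817905
side [0.5002 0.0524] [0.0906 0.0142] ang 4.3053906367193155
scene [0.509  0.0484] [0.1002 0.0178] ang 4.082628164327092
scene [0.5111 0.0288] [0.101  0.0108] ang 4.544249296684148
scene [ 0.5107 -0.017 ] [0.1126 0.0485] ang 3.731907819431748
scene [0.5112 0.0131] [0.1034 0.0111] ang 3.4325022837508494
scene [ 0.52   -0.0502] [0.0943 0.0106] ang 4.428059597308718
```

```bash
python3 -m creep '[{"translation":[1,0,0],"twist":[0,0,0],"gripper":0},{"translation":[1.8,0,0],"twist":[0,0,0],"gripper":0},{"translation":[2.2,0,0],"twist":[0,0,0],"gripper":0},{"translation":[2.4,0,0],"twist":[0,0,0],"gripper":0},{"translation":[2.4,0,0],"twist":[0,0,0],"gripper":0},{"translation":[0.4,0,0],"twist":[0,0,0],"gripper":0},{"translation":[-2,0,-3],"twist":[0,0,0],"gripper":0},{"translation":[-2,0,-9],"twist":[0,0,0],"gripper":0},{"translation":[-2,0,-15],"twist":[0,0,0],"gripper":0},{"translation":[-2,0,-20],"twist":[0,0,0],"gripper":0}]'
python3 -m creep '[{"translation":[2,0,-4],"twist":[0,0,0],"gripper":0},{"translation":[5,0,-8],"twist":[0,0,0],"gripper":0},{"translation":[7,0,-10],"twist":[0,0,0],"gripper":0},{"translation":[8,0,-10],"twist":[0,0,0],"gripper":0},{"translation":[8,0,-10],"twist":[0,0,0],"gripper":0},{"translation":[8,0,-10],"twist":[0,0,0],"gripper":0},{"translation":[8,0,-10],"twist":[0,0,0],"gripper":0},{"translation":[8,0,-10],"twist":[0,0,0],"gripper":0},{"translation":[8,0,-10],"twist":[0,0,0],"gripper":0},{"translation":[8,0,-10],"twist":[0,0,0],"gripper":0}]'
python3 - <<'E'
from bench import env
from slots import *
import pickle
s=env.get_state();pickle.dump(s,open("s4.pkl","wb"));print(s["ee_pos"],s["tcp_rot"])
I={n:env.capture(n) for n in ["scene","side","wrist"]}
for n in I: cv2.imwrite(f"pics/{n}4.png",I[n])
im=I["wrist"]
H,S,V=cv2.split(cv2.cvtColor(im,cv2.COLOR_BGR2HSV))
for b,st,c in blobs((H>100)&(H<125)&(S>100)&(V>40),40):
    y,x=np.nonzero(b);print("blue",st,cv2.minAreaRect(plane(env,"wrist",np.c_[x,y],0,s).astype(np.float32)))
slots(env,"wrist",im,(100,420,20,330),(11,1),s)
slots(env,"side",I["side"],(270,316,185,245),(7,1))
slots(env,"scene",I["scene"],(193,260,185,236),(1,9))
E
```

```text
time_s: 6.7
ee_pos: [0.5163, -0.133, 0.209]
tcp_rot: [0.68, 0.733, 0.0, 0.001]
wrist_force: [0.5, -0.1, -0.5]
opening: 0.0857
grip_force: 0.0
time_s: 7.95
ee_pos: [0.51, -0.0518, 0.3062]
tcp_rot: [0.68, 0.733, -0.0, -0.0]
wrist_force: [-0.1, 0.2, 0.2]
opening: 0.0853
grip_force: 0.0
[ 0.51   -0.0518  0.3062] [ 0.6798  0.7334 -0.     -0.    ]
blue [ 426    0   86  142 7220] ((0.8207066655158997, 0.0945158302783966), (0.12258671969175339, 0.20523405075073242), 0.7096117734909058)
blue [ 196   37  120  143 2925] ((0.5069286227226257, 0.009231038391590118), (0.17454171180725098, 0.21190322935581207), 4.3395609855651855)
blue [ 389  193   84   86 5199] ((0.8282296657562256, -0.18111884593963623), (0.15891171991825104, 0.11783468723297119), 88.15618896484375)
blue [392 368  21  16 246] ((0.8596901893615723, -0.49964433908462524), (0.046127233654260635, 0.042254649102687836), 2.29404616355896)
wrist [0.4992 0.1025] [0.1439 0.0099] ang 4.32757801097925
wrist [0.5011 0.0817] [0.106  0.0074] ang 4.636450750319745
wrist [0.5009 0.0722] [0.0997 0.0064] ang 4.33593989151865
wrist [0.5021 0.0564] 
[... 496 characters left out ...]
1418 0.0108] ang 4.442499986630946
side [ 0.5105 -0.0538] [0.0229 0.0961] ang 2.4711252859056323
side [0.5222 0.0052] [0.0713 0.1437] ang -4.410090342716684
side [ 0.5108 -0.0337] [0.1066 0.0122] ang 4.231688930565343
side [0.5043 0.045 ] [0.1069 0.0114] ang 4.465038768359647
side [0.5055 0.0615] [0.1053 0.0123] ang 3.936491272287706
side [0.501  0.0782] [0.1046 0.0125] ang 4.245074778626532
scene [0.5084 0.0247] [0.111 0.112] ang -39.97509671902701
scene [0.5641 0.0691] [0.02   0.1007] ang -27.618882211987064
scene [ 0.5155 -0.0414] [0.1011 0.01  ] ang 3.951287523793563
scene [ 0.5165 -0.0571] [0.1004 0.0093] ang 2.908159373359852
scene [0.6261 0.0261] [0.0138 0.0828] ang -83.92110163844731
```

View pics/wrist4.png

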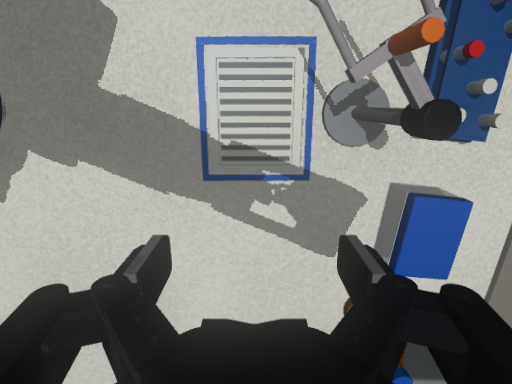

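```bash
python3 -m creep '[{"translation":[2,2,0],"twist":[0,0,-0.1],"gripper":0},{"translation":[4.5,4.5,0],"twist":[0,0,-0.22],"gripper":0},{"translation":[7,7,0],"twist":[0,0,-0.35],"gripper":0},{"translation":[9.5,9,0],"twist":[0,0,-0.5],"gripper":0},{"translation":[11,10.5,0],"twist":[0,0,-0.615],"gripper":0},{"translation":[11.9,11.3,0],"twist":[0,0,-0.615],"gripper":0},{"translation":[11.9,11.3,0],"twist":[0,0,-0.615],"gripper":0},{"translation":[11.9,11.3,0],"twist":[0,0,-0.615],"gripper":0},{"translation":[11.9,11.3,0],"twist":[0,0,-0.615],"gripper":0},{"translation":[11.9,11.3,0],"twist":[0,0,-0.615],"gripper":0}]'
python3 - <<'E'
from bench import env
from h import *
s=env.get_state();print(s["ee_pos"],s["tcp_rot"],s["qpos"],R.from_quat(s["tcp_rot"]).as_matrix())
im=env.capture("wrist");cv2.imwrite("pics/w5.png",im)
H,S,V=cv2.split(cv2.cvtColor(im,cv2.COLOR_BGR2HSV))
for b,st,c in blobs((H>4)&(H<16)&(S>150)&(V>80),40):
    print("orange",st,c,plane(env,"wrist",[c],.254,s),plane(env,"wrist",[c],.235,s))
# bright top face
for b,st,c in blobs((H>4)&(H<16)&(S>150)&(V>200),40): print("bright",st,c,plane(env,"wrist",[c],.254,s))
E
```

```text
time_s: 9.35
ee_pos: [0.6135, 0.0751, 0.3065]
tcp_rot: [0.426, 0.905, 0.0, 0.0]
wrist_force: [-0.4, -0.2, -0.1]
opening: 0.0852
grip_force: 0.0
[0.6135 0.0751 0.3065] [0.4263 0.9046 0.     0.0001] [-0.07    0.2255  1.4031 -0.0001  1.5127 -0.76  ] [[-0.6365  0.7712  0.0003]
 [ 0.7712  0.6365 -0.0001]
 [-0.0002  0.0001 -1.    ]]
orange [251 181  10  11  50] [255.84 185.14] [[0.6034 0.088 ]] [[0.6069 0.084 ]]
orange [244 196  20  20 306] [253.7092 205.7124] [[0.6122 0.0749]] [[0.6165 0.0696]]
```

```bash
python3 -m creep '[{"translation":[0,0,3],"twist":[0,0,0],"gripper":0},{"translation":[0,0,6],"twist":[0,0,0],"gripper":0},{"translation":[0,0,7.5],"twist":[0,0,0],"gripper":0},{"translation":[0,0,7.5],"twist":[0,0,0],"gripper":0.5},{"translation":[0,0,7.5],"twist":[0,0,0],"gripper":1},{"translation":[0,0,7.5],"twist":[0,0,0],"gripper":1},{"translation":[0,0,7.5],"twist":[0,0,0],"gripper":1},{"translation":[0,0,7.5],"twist":[0,0,0],"gripper":1},{"translation":[0,0,7.5],"twist":[0,0,0],"gripper":1},{"translation":[0,0,7.5],"twist":[0,0,0],"gripper":1}]' 25
```

```text
time_s: 10.65
ee_pos: [0.6141, 0.0755, 0.2324]
tcp_rot: [0.426, 0.905, 0.0, 0.001]
wrist_force: [-1.2, -0.2, 6.2]
opening: 0.015
grip_force: 24.6
```

```bash
python3 -m creep '[{"translation":[-0.05,-0.84,0],"twist":[0,0,-0.12],"gripper":1},{"translation":[-0.2,-1.66,0],"twist":[0,0,-0.24],"gripper":1},{"translation":[-0.45,-2.47,0],"twist":[0,0,-0.36],"gripper":1},{"translation":[-0.79,-3.23,0],"twist":[0,0,-0.48],"gripper":1},{"translation":[-1.22,-3.95,0],"twist":[0,0,-0.6],"gripper":1},{"translation":[-1.74,-4.62,0],"twist":[0,0,-0.72],"gripper":1},{"translation":[-2.33,-5.21,0],"twist":[0,0,-0.84],"gripper":1},{"translation":[-2.99,-5.75,0],"twist":[0,0,-0.96],"gripper":1},{"translation":[-2.99,-5.75,0],"twist":[0,0,-0.96],"gripper":1},{"translation":[-2.99,-5.75,0],"twist":[0,0,-0.96],"gripper":1}]'
python3 - <<'E'
from bench import env
from h import *
s=env.get_state();print(s["ee_pos"],s["wrist_force"],s["qpos"],R.from_quat(s["tcp_rot"]).as_matrix()[:,1])
I={n:env.capture(n) for n in ["scene","side"]}
for n in I: cv2.imwrite(f"pics/{n}6.png",I[n])
E
```

```text
time_s: 11.9
ee_pos: [0.5878, 0.0154, 0.2324]
tcp_rot: [-0.04, 0.999, -0.0, -0.001]
wrist_force: [-6.7, -1.3, 8.3]
opening: 0.0152
grip_force: 25.0
[0.5878 0.0154 0.2324] [-6.7414 -1.3365  8.3164] [-0.1749  0.2092  1.5714 -0.001   1.3619 -1.8257] [-0.0801  0.9968 -0.0007]
```

```bash
python3 -m creep '[{"translation":[0,0,0],"twist":[0,0,0],"gripper":0.7},{"translation":[0,0,0],"twist":[0,0,0],"gripper":0.4},{"translation":[0,0,0],"twist":[0,0,0],"gripper":0.2},{"translation":[0,0,0],"twist":[0,0,0],"gripper":0},{"translation":[0,0,-2],"twist":[0,0,0],"gripper":0},{"translation":[0,0,-5],"twist":[0,0,0],"gripper":0},{"translation":[0,0,-8],"twist":[0,0,0],"gripper":0},{"translation":[0,0,-10],"twist":[0,0,0],"gripper":0},{"translation":[0,0,-10],"twist":[0,0,0],"gripper":0},{"translation":[0,0,-10],"twist":[0,0,0],"gripper":0}]'
python3 - <<'E'
from bench import env
from h import *
import pickle
s=env.get_state();print(s["ee_pos"]);pickle.dump(s,open("s7.pkl","wb"))
im=env.capture("wrist");cv2.imwrite("pics/w7.png",im)
H,S,V=cv2.split(cv2.cvtColor(im,cv2.COLOR_BGR2HSV))
for b,st,c in blobs((H>4)&(H<16)&(S>150)&(V>80),30): print("orange",st,c,plane(env,"wrist",[c],.254,s))
E
```

```text
time_s: 13.25
ee_pos: [0.588, 0.0159, 0.3301]
tcp_rot: [-0.04, 0.999, 0.0, -0.001]
wrist_force: [0.8, 0.4, -1.0]
opening: 0.0856
grip_force: 0.0
[0.588  0.0159 0.3301]
orange [245 188  18  17 243] [253.251  195.7531] [[0.5865 0.0151]]
orange [  0 220  30  34 744] [ 13.2782 235.8548] [[ 0.64   -0.1907]]
```

View pics/w7.png

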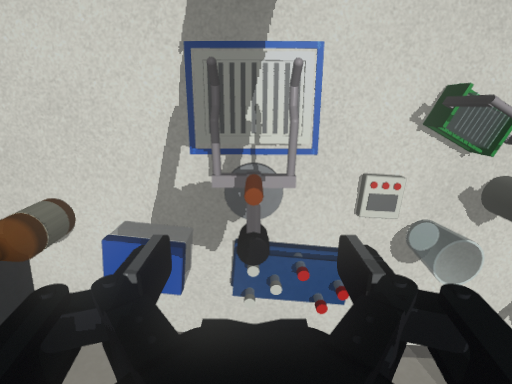

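```bash
python3 - <<'E'
from bench import env
from h import *
import pickle
s=pickle.load(open("s7.pkl","rb"))
print("tips",plane(env,"wrist",[(212,62),(298,62)],.222,s));print("prong root",plane(env,"wrist",[(217,173),(292,173)],.204,s));print("hub",plane(env,"wrist",[(253,243)],.217,s))
print("bail",plane(env,"wrist",[(451,100),(512,106)],.13,s))
im=cv2.imread("pics/w7.png");H,S,V=cv2.split(cv2.cvtColor(im,cv2.COLOR_BGR2HSV))
for b,st,c in blobs((H>100)&(H<125)&(S>100)&(V>40),300):
    y,x=np.nonzero(b);print("blue",st,cv2.minAreaRect(plane(env,"wrist",np.c_[x,y],0,s).astype(np.float32)))
E
```

```text
tips [[ 0.4841 -0.0272]
 [ 0.4784  0.0436]]
prong root [[ 0.5821 -0.0208]
 [ 0.5762  0.0522]]
hub [[0.6478 0.0197]]
bail [[0.4894 0.2416]
 [0.4887 0.3194]]
blue [ 184   41  140  114 2341] ((0.5071996450424194, 0.00891411304473877), (0.17413073778152466, 0.21432791650295258), 4.565517425537109)
blue [221 149  67   6 338] ((0.589798629283905, 0.016339827328920364), (0.008459124714136124, 0.11095140129327774), 4.568399429321289)
blue [ 102  235   46   42 1038] ((0.7949504852294922, -0.22905534505844116), (0.05940777063369751, 0.12077360600233078), 48.119590759277344)
blue [161 242  24  53 768] ((0.8258682489395142, -0.11502179503440857), (0.0385800302028656, 0.11605662852525711), 80.45977783203125)
blue [ 232  246  113   58 3963] ((0.8193354606628418, 0.10675197094678879), (0.22572579979896545, 0.1144515722990036), 88.67161560058594)
```

```bash
python3 -m creep '[{"translation":[0.5,3,0],"twist":[0,0,0.17],"gripper":0},{"translation":[1,7,0],"twist":[0,0,0.34],"gripper":0},{"translation":[1.5,11,0],"twist":[0,0,0.51],"gripper":0},{"translation":[2,15,0],"twist":[0,0,0.68],"gripper":0},{"translation":[2.6,19,0],"twist":[0,0,0.85],"gripper":0},{"translation":[3.2,23,0],"twist":[0,0,1.02],"gripper":0},{"translation":[3.9,27,0],"twist":[0,0,1.19],"gripper":0},{"translation":[4.5,30.5,0],"twist":[0,0,1.36],"gripper":0},{"translation":[5,33,0],"twist":[0,0,1.53],"gripper":0},{"translation":[5.1,33.7,0],"twist":[0,0,1.7],"gripper":0}]'
python3 -m creep '[{"translation":[0,0,0],"twist":[0,0,0.12],"gripper":0},{"translation":[0,0,0],"twist":[0,0,0.25],"gripper":0},{"translation":[0,0,0],"twist":[0,0,0.37],"gripper":0},{"translation":[0,0,0],"twist":[0,0,0.37],"gripper":0},{"translation":[0,0,0],"twist":[0,0,0.37],"gripper":0},{"translation":[0,0,0],"twist":[0,0,0.37],"gripper":0},{"translation":[0,0,0],"twist":[0,0,0.37],"gripper":0},{"translation":[0,0,0],"twist":[0,0,0.37],"gripper":0},{"translation":[0,0,0],"twist":[0,0,0.37],"gripper":0},{"translation":[0,0,0],"twist":[0,0,0.37],"gripper":0}]'
python3 - <<'E'
from bench import env
from h import *
import pickle
s=env.get_state();pickle.dump(s,open("s8.pkl","wb"));M=R.from_quat(s["tcp_rot"]).as_matrix();print(s["ee_pos"],M[:,1],s["qpos"])
im=env.capture("wrist");cv2.imwrite("pics/w8.png",im)
# body: green outline near the bottom/top
H,S,V=cv2.split(cv2.cvtColor(im,cv2.COLOR_BGR2HSV))
g=(H>50)&(H<80)&(S>110)&(V>40)
y,x=np.nonzero(g);print("green px",x.min(),x.max(),y.min(),y.max(),"rect z=.054",cv2.minAreaRect(plane(env,"wrist",np.c_[x,y],.054,s).astype(np.float32)))
# expected bail ends in pixels
c=env.calibration("wrist");T=np.eye(4);T[:3,:3]=M;T[:3,3]=s["ee_pos"];W=np.linalg.inv(T@c["T_tool_cam"]);f=192/np.tan(np.radians(c["fov_y"]/2))
for p in [(.485,.292,.13),(.535,.404,.13),(.51,.348,.13)]:
    q=W@np.r_[p,1];print(q[:2]/q[2]*f+[c["cx"],c["cy"]])
E
```

```text
time_s: 14.55
ee_pos: [0.5093, 0.3492, 0.3295]
tcp_rot: [0.725, 0.688, -0.001, -0.001]
wrist_force: [-0.1, 0.7, -0.5]
opening: 0.0857
grip_force: 0.0
time_s: 15.8
ee_pos: [0.5106, 0.3477, 0.3313]
tcp_rot: [0.839, 0.545, 0.0, -0.0]
wrist_force: [0.4, -0.3, -0.2]
opening: 0.0852
grip_force: 0.0
[0.5106 0.3477 0.3313] [ 0.9135 -0.4068  0.    ] [0.406  0.2136 1.3687 0.     1.5592 0.8249]
green px 229 275 120 186 rect z=.054 ((0.5081023573875427, 0.3487377464771271), (0.09900407493114471, 0.06694015860557556), 67.48602294921875)
[254.1594 210.9781]
[254.2502 113.2891]
[254.2026 164.5191]
```

```bash
python3 - <<'E'
import cv2,numpy as np
im=cv2.imread("pics/w8.png");np.set_printoptions(linewidth=200)
g=cv2.cvtColor(im,cv2.COLOR_BGR2GRAY)
for r in (100,106,110,114,118,135,150,165,180,195,205,210,214,220): print(r,g[r,232:278:1])
E
```

```text
100 [171 172 174 174 174 175 175 175 174 173 170 168 169 174 178 178 173 170 171 172 173 174 177 176 175 176 175 172 175 177 175 172 169 169 171 170 170 172 172 170 171 174 177 175 170 166]
106 [172 171 170 170 172 175 176 173 173 174 170 166 169 173 175 176 177 176 176 174 173 173 172 170 171 170 168 167 165 167 171 172 174 175 172 171 171 169 169 170 171 174 176 175 174 172]
110 [175 175 173 171 173 174 174 177 178 177 175 171 167 167 166 162 161 164 158 154 155 157 156 160 170 174 174 173 174 175 176 176 173 168 167 170 171 173 170 171 172 169 166 169 170 168]
114 [171 172 174 174 172 172 172 171 173 176 178 178 177 172 141 110 118 130 142 138 125 113  95 103 112 111 112 111 111 110 110 110 108 108 108 110 110 135 150 164 171 171 171 170 171 171]
118 [179 176 174 174 174 176 174 169 169 171 173 175 175 175 149 113 116 128 140 139 126 114  97 103 113 112 110 107 106 106 105 105 105 104 106 102 100  99  99 100 101 103 108 110 138 169]
135 [ 97  97  94  86  87  88  96 104 105 105 105 105 104 104 103  97 105 120 134 140 132 119 104  86  89  95  94  95  95  95  94  93  94  94  94  93  
[... 859 characters left out ...]
8 173 172 176 138 100 116 128 131 128 120 105  81 121 164 173 172 175 175 176 176 175 158 128 114 113 112 111 111 110 110 110 111]
210 [178 177 177 176 177 180 180 180 178 175 172 173 173 174 175 178 179 158 121 114 126 131 128 121 107  88 128 166 175 177 162 130 114 112 112 112 111 111 112 112 113 112 112 113 113 110]
214 [172 169 167 168 166 170 177 179 177 173 171 172 175 179 180 179 180 166 141 124 124 131 129 122 109 106 123 123 114 114 114 113 112 111 114 114 114 111 110 110 110 111 113 114 110 107]
220 [171 173 175 174 171 170 171 170 172 174 174 174 176 177 178 178 178 176 176 178 179 160 124 108 109 108 108 110 113 112 111 111 112 113 112 110 110 110 111 114 114 112 109 110 111 112]
```

```bash
python3 - <<'E'
from bench import env
from h import *
import pickle
s=pickle.load(open("s8.pkl","rb"))
P=plane(env,"wrist",[(250.6,111.5),(253.7,215.5),(250.7,114),(253.4,205)],.132,s);print(P,P[:2].mean(0),np.linalg.norm(P[0]-P[1]))
d=P[2]-P[3];print(np.degrees(np.arctan2(d[1],d[0])))
M=R.from_quat(s["tcp_rot"]).as_matrix();print((np.r_[P[:2].mean(0),0]-np.r_[s["ee_pos"][:2],0])@M)
E
```

```text
[[0.532  0.4078]
 [0.4822 0.2872]
 [0.531  0.4052]
 [0.4877 0.3006]] [0.5071 0.3475] 0.13049628057177926
67.55422766170116
[-0.0016 -0.0031 -0.    ]
```

```bash
python3 -m creep '[{"translation":[-0.1,-0.3,5],"twist":[0,0,-0.028],"gripper":0},{"translation":[-0.15,-0.3,11],"twist":[0,0,-0.028],"gripper":0},{"translation":[-0.15,-0.3,17],"twist":[0,0,-0.028],"gripper":0},{"translation":[-0.15,-0.3,20.5],"twist":[0,0,-0.028],"gripper":0},{"translation":[-0.15,-0.3,22],"twist":[0,0,-0.028],"gripper":0.3},{"translation":[-0.15,-0.3,22],"twist":[0,0,-0.028],"gripper":0.7},{"translation":[-0.15,-0.3,22],"twist":[0,0,-0.028],"gripper":1},{"translation":[-0.15,-0.3,22],"twist":[0,0,-0.028],"gripper":1},{"translation":[-0.15,-0.3,22],"twist":[0,0,-0.028],"gripper":1},{"translation":[-0.15,-0.3,22],"twist":[0,0,-0.028],"gripper":1}]' 60
```

```text
time_s: 17.1
ee_pos: [0.5087, 0.348, 0.1133]
tcp_rot: [0.831, 0.556, 0.002, 0.0]
wrist_force: [0.7, -1.4, 6.9]
opening: 0.0077
grip_force: 58.7
```

```bash
python3 -m creep '[{"translation":[0,0,-2],"twist":[0,0,0],"gripper":1},{"translation":[0,0,-5],"twist":[0,0,0],"gripper":1},{"translation":[0,0,-8.5],"twist":[0,0,0],"gripper":1},{"translation":[0,0,-11],"twist":[0,0,-0.03],"gripper":1},{"translation":[-2,-0.5,-11.9],"twist":[0,0,-0.08],"gripper":1},{"translation":[-4.5,-1,-11.9],"twist":[0,0,-0.15],"gripper":1},{"translation":[-7.5,-1.7,-11.9],"twist":[0,0,-0.22],"gripper":1},{"translation":[-10.5,-2.4,-11.9],"twist":[0,0,-0.3],"gripper":1},{"translation":[-13.5,-3,-11.9],"twist":[0,0,-0.38],"gripper":1},{"translation":[-15.2,-3.3,-11.9],"twist":[0,0,-0.467],"gripper":1}]'
python3 - <<'E'
from bench import env
from h import *
s=env.get_state();M=R.from_quat(s["tcp_rot"]).as_matrix();print(s["ee_pos"],M[:,1],(np.array([.405,.002,.232])-s["ee_pos"])@M)
for n in ["scene","side"]: cv2.imwrite(f"pics/{n}9.png",env.capture(n))
E
```

```text
time_s: 18.35
ee_pos: [0.4176, 0.2187, 0.231]
tcp_rot: [0.679, 0.734, -0.0, -0.0]
wrist_force: [0.5, 0.2, -1.7]
opening: 0.0078
grip_force: 58.6
[0.4176 0.2187 0.231 ] [ 0.9969  0.0784 -0.0003] [-0.215  -0.0295 -0.001 ]
```

```bash
python3 -m creep '[{"translation":[-2,-0.3,0],"twist":[0,0,0],"gripper":1},{"translation":[-5,-0.7,0],"twist":[0,0,0],"gripper":1},{"translation":[-8.5,-1.2,0],"twist":[0,0,0],"gripper":1},{"translation":[-12,-1.7,0],"twist":[0,0,0],"gripper":1},{"translation":[-15.5,-2.2,0],"twist":[0,0,0],"gripper":1},{"translation":[-18.5,-2.6,0],"twist":[0,0,0],"gripper":1},{"translation":[-20.5,-2.85,0],"twist":[0,0,0],"gripper":1},{"translation":[-21.5,-2.95,0],"twist":[0,0,0],"gripper":1},{"translation":[-21.5,-2.95,0],"twist":[0,0,0],"gripper":1},{"translation":[-21.5,-2.95,0],"twist":[0,0,0],"gripper":1}]'
python3 - <<'E'
from bench import env
from h import *
s=env.get_state();M=R.from_quat(s["tcp_rot"]).as_matrix();print(s["ee_pos"],M[:,1],(np.array([.5078,.0098,.232])-s["ee_pos"])@M)
I={n:env.capture(n) for n in ["scene","side"]}
for n in I: cv2.imwrite(f"pics/{n}10.png",I[n])
t=np.zeros((600,800,3),np.uint8)
t[:420,:480]=cv2.resize(I["scene"][110:250,130:290],None,fx=3,fy=3,interpolation=2)
t[180:600,440:800]=cv2.resize(I["side"][140:280,240:360],None,fx=3,fy=3,interpolation=2)
cv2.imwrite("pics/c10.png",t)
E
```

```text
time_s: 19.7
ee_pos: [0.4058, 0.0037, 0.2303]
tcp_rot: [0.68, 0.734, 0.0, -0.0]
wrist_force: [0.5, 0.9, -1.5]
opening: 0.0078
grip_force: 58.6
[0.4058 0.0037 0.2303] [ 0.9971  0.0762 -0.    ] [-0.0016  0.1022 -0.0017]
```

```bash
python3 -m creep '[{"translation":[0,1.5,0],"twist":[0,0,0],"gripper":1},{"translation":[0,3.5,0],"twist":[0,0,0],"gripper":1},{"translation":[-0.1,5.5,0],"twist":[0,0,0],"gripper":1},{"translation":[-0.1,7.5,0],"twist":[0,0,0],"gripper":1},{"translation":[-0.1,9.3,0],"twist":[0,0,0],"gripper":1},{"translation":[-0.1,10.2,0],"twist":[0,0,0],"gripper":1},{"translation":[-0.1,10.2,0],"twist":[0,0,0],"gripper":1},{"translation":[-0.1,10.2,1],"twist":[0,0,0],"gripper":1},{"translation":[-0.1,10.2,2],"twist":[0,0,0],"gripper":1},{"translation":[-0.1,10.2,2.5],"twist":[0,0,0],"gripper":1}]'
python3 -m creep '[{"translation":[0,0,0.3],"twist":[0,0,0],"gripper":1},{"translation":[0,0,0.6],"twist":[0,0,0],"gripper":1},{"translation":[0,0,0.8],"twist":[0,0,0],"gripper":1},{"translation":[0,0,0.9],"twist":[0,0,0],"gripper":1},{"translation":[0,0,1.0],"twist":[0,0,0],"gripper":1},{"translation":[0,0,1.1],"twist":[0,0,0],"gripper":1},{"translation":[0,0,1.2],"twist":[0,0,0],"gripper":1},{"translation":[0,0,1.2],"twist":[0,0,0],"gripper":1},{"translation":[0,0,1.2],"twist":[0,0,0],"gripper":1},{"translation":[0,0,1.2],"twist":[0,0,0],"gripper":1}]'
python3 - <<'E'
from bench import env
from h import *
s=env.get_state();print(s["ee_pos"],s["wrist_force"],s["moment"])
I={n:env.capture(n) for n in ["scene","side"]}
for n in I: cv2.imwrite(f"pics/{n}11.png",I[n])
t=np.zeros((600,800,3),np.uint8)
t[:480,:480]=cv2.resize(I["scene"][120:240,170:290],None,fx=4,fy=4,interpolation=2)
t[100:600,480:800]=cv2.resize(I["side"][140:265,245:325],None,fx=4,fy=4,interpolation=2)
cv2.imwrite("pics/c11.png",t)
E
```

```text
time_s: 21.05
ee_pos: [0.5066, 0.0098, 0.204]
tcp_rot: [0.68, 0.733, -0.0, -0.001]
wrist_force: [-0.8, -0.4, -2.1]
opening: 0.0079
grip_force: 58.7
time_s: 22.3
ee_pos: [0.5075, 0.0097, 0.1933]
tcp_rot: [0.68, 0.733, 0.0, 0.0]
wrist_force: [-0.2, 0.6, -2.5]
opening: 0.0078
grip_force: 58.7
[0.5075 0.0097 0.1933] [-0.2205  0.645  -2.4786] [-0.0415  0.052   0.011 ]
```

```bash
python3 -m creep '[{"translation":[0,0,0.05],"twist":[0,0,0],"gripper":1},{"translation":[0,0,0.1],"twist":[0,0,0],"gripper":1},{"translation":[0,0,0.15],"twist":[0,0,0],"gripper":1},{"translation":[0,0,0.2],"twist":[0,0,0],"gripper":1},{"translation":[0,0,0.2],"twist":[0,0,0],"gripper":1},{"translation":[0,0,0.2],"twist":[0,0,0],"gripper":1},{"translation":[0,0,0.2],"twist":[0,0,0],"gripper":1},{"translation":[0,0,0.2],"twist":[0,0,0],"gripper":1},{"translation":[0,0,0.2],"twist":[0,0,0],"gripper":1},{"translation":[0,0,0.2],"twist":[0,0,0],"gripper":1}]'
python3 - <<'E'
from bench import env
from h import *
I={n:env.capture(n) for n in ["scene","side"]}
for n in I: cv2.imwrite(f"pics/{n}11.png",I[n])
t=np.zeros((600,800,3),np.uint8)
t[:480,:480]=cv2.resize(I["scene"][120:240,170:290],None,fx=4,fy=4,interpolation=2)
t[100:600,480:800]=cv2.resize(I["side"][140:265,245:325],None,fx=4,fy=4,interpolation=2)
cv2.imwrite("pics/c11.png",t)
E
```

```text
time_s: 23.65
ee_pos: [0.5077, 0.0097, 0.1918]
tcp_rot: [0.68, 0.733, 0.0, 0.0]
wrist_force: [-1.9, 0.8, 5.2]
opening: 0.008
grip_force: 59.3
```

View pics/c11.png

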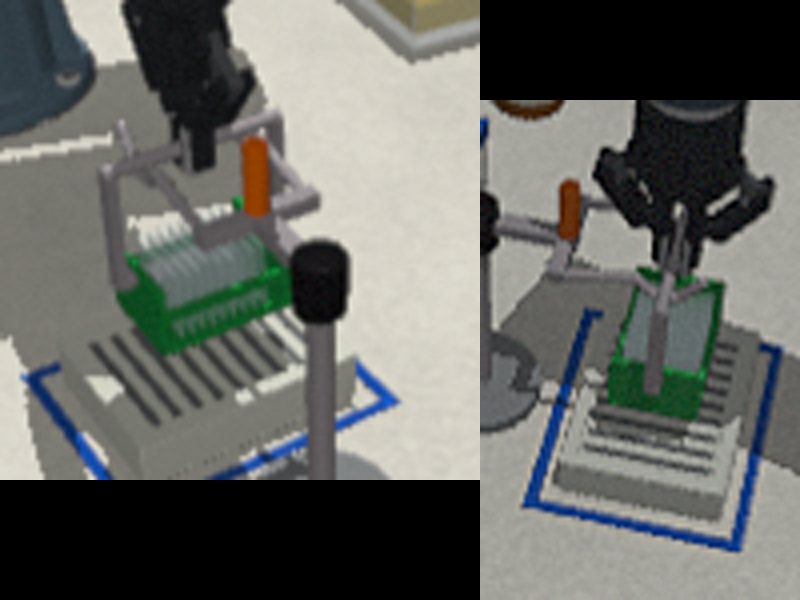

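```bash
python3 -m creep '[{"translation":[0,0,0],"twist":[0,0,0],"gripper":1},{"translation":[0,0,0],"twist":[0,0,0],"gripper":1},{"translation":[0,0,0],"twist":[0,0,0],"gripper":0.85},{"translation":[0,0,0],"twist":[0,0,0],"gripper":0.75},{"translation":[0,0,0],"twist":[0,0,0],"gripper":0.6},{"translation":[0,0,0],"twist":[0,0,0],"gripper":0.4},{"translation":[0,0,0],"twist":[0,0,0],"gripper":0.2},{"translation":[0,0,0],"twist":[0,0,0],"gripper":0.1},{"translation":[0,0,0],"twist":[0,0,0],"gripper":0.1},{"translation":[0,0,0],"twist":[0,0,0],"gripper":0.1}]' 20
python3 -m creep '[{"translation":[0,0,-1],"twist":[0,0,0],"gripper":0.1},{"translation":[0,0,-2],"twist":[0,0,0],"gripper":0.1},{"translation":[0,0,-4],"twist":[0,0,0],"gripper":0.1},{"translation":[0,0,-6],"twist":[0,0,0],"gripper":0.1},{"translation":[0,0,-9],"twist":[0,0,0],"gripper":0.1},{"translation":[0,0,-12],"twist":[0,0,0],"gripper":0.1},{"translation":[-2,-3,-14],"twist":[0,0,0],"gripper":0.1},{"translation":[-5,-6,-14],"twist":[0,0,0],"gripper":0.1},{"translation":[-8,-8,-14],"twist":[0,0,0],"gripper":0.1},{"translation":[-10,-8,-14],"twist":[0,0,0],"gripper":0.1}]'
python3 - <<'E'
from bench import env
from slots import *
s=env.get_state();print(s["ee_pos"],s["wrist_force"])
I={n:env.capture(n) for n in ["scene","side","wrist"]}
for n in I:
    cv2.imwrite(f"pics/{n}12.png",I[n]);H,S,V=cv2.split(cv2.cvtColor(I[n],cv2.COLOR_BGR2HSV))
    for nm,g in [("green",(H>50)&(H<80)&(S>110)&(V>40)),("orange",(H>4)&(H<16)&(S>150)&(V>80))]:
        for b,st,c in blobs(g,60): print(n,nm,st,c)
for n in ["scene","side"]:
    a=cv2.imread(f"pics/{n}11.png");H,S,V=cv2.split(cv2.cvtColor(a,cv2.COLOR_BGR2HSV))
    for b,st,c in blobs((H>50)&(H<80)&(S>110)&(V>40),60): print("before",n,st,c)
    for b,st,c in blobs((H>4)&(H<16)&(S>150)&(V>80),40): print("before orange",n,st,c)
im=I["wrist"];H,S,V=cv2.split(cv2.cvtColor(im,cv2.COLOR_BGR2HSV))
for b,st,c in blobs((H>50)&(H<80)&(S>110)&(V>40),60):
    y,x=np.nonzero(b);print(cv2.minAreaRect(plane(env,"wrist",np.c_[x,y],.133,s).astype(np.float32)))
E
```

```text
time_s: 25.0
ee_pos: [0.5075, 0.0097, 0.1913]
tcp_rot: [0.68, 0.733, 0.0, 0.0]
wrist_force: [-0.2, -0.0, 0.4]
opening: 0.0768
grip_force: 0.0
time_s: 26.25
ee_pos: [0.4345, -0.0972, 0.3327]
tcp_rot: [0.68, 0.733, 0.0, 0.001]
wrist_force: [-0.7, -0.1, 0.5]
opening: 0.0766
grip_force: 0.0
[ 0.4345 -0.0972  0.3327] [-0.6634 -0.0781  0.4888]
scene green [162   0  12  19 167] [168.5629   8.4371]
scene green [200 182  43  27 451] [220.5743 196.0044]
scene orange [230 154   7  20 117] [233.4274 163.4615]
scene orange [ 92 290  37  34 477] [109.1006 306.0943]
side green [277 185  30  35 311] [290.1833 207.9904]
side orange [251 114  15  11  86] [258.2442 119.4419]
side orange [265 160   5  15  66] [267.0758 166.8636]
wrist green [295  30  46   6 207] [315.4058  32.2657]
wrist green [ 288   39   50   83 1510] [305.5444  92.6967]
wrist orange [426  53  55  22 688] [458.2747  64.1163]
before scene [156   0  16  19 245] [162.9755   9.151 ]
before scene [199 182  44  27 448] [220.0938 196.0558]
before orange scene [230 154   7  20 114] [233.4649 163.8509]
before orange scene [ 92 291  37  33 496] [109.379  306.2218]
before side [277 185  29  35 306] [290.0523 208.2582]
before orange side [249 112  17  14 111] [257.955  119.0631]
before orange side [265 160   5  15  64] [267.0938 167.2031]
((0.49238136410713196, 0.056039873510599136), (0.049767594784498215, 0.0050474610179662704), 4.7136006355285645)
((0.4942096769809723, 0.004935447126626968), (0.056548070162534714, 0.0887233093380928), 4.282488822937012)
```

```bash
python3 -c "
from bench import env
print(env.job_done())"
```

```text
the job is handed in; nothing more can be done
None
```

The job is handed in after about 26 s of the 72 s allowed: the tray measured about 1 mm from the tape rectangle's centre, the swivel points straight out over it, and the rack hangs by its bail on both prongs and did not move when released.

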